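# Set the test box to its third step

### The arm

A 6-joint arm with a two-finger parallel gripper is mounted at the origin on the work surface. World frame = base frame: x ahead of the robot, y to its left, z up, the work surface at z = 0. Lengths are in m, angles in rad, forces in N, time in s.
With the tool pointing down it reaches from about 0.275 to 0.725 m from the base axis. Payload 15.9 kg.
Tool frame: the origin (TCP) lies between the finger pads; the fingertips stand 22 mm ahead of it and the grasp point (between the pads) lies 3 mm ahead of it; z points along the fingers, y is the line along which they close (so a half turn about z gives the same grasp; the last joint's range is limited). The gripper opens to 85 mm and grips with 20 to 120 N. Pads are 22 mm wide; open, the fingers measure 114 mm over their backs; the gripper's body (76 mm by 85 mm) begins 54 mm behind the grasp point. The pads swing forward as they close: fully open they stand 13 mm farther back than shut.
Start: joints at [-1.231, 0.213, -0.034, 1.323, 0, 1.571], TCP at [0.167, -0.471, 0.253] pointing down, gripper open.
Joint ranges: [-2.98, 2.98], [-0.74, 1.72], [-1.14, 1.35], [-2.1, 2.04], [-1.57, 1.44], [-3.14, 3.14]. Speed limits (rad/s): [1.89, 1.89, 2.39, 2.57, 3.14, 3.14].

### API

Orientations are given as a rotation vector (axis times angle).
In Python, from station import arm, grab_frame, calibration gives the robot as it stands.
- The arm moves only by the tool move_arm, never from a script. Its argument "deltas" is one flat list of numbers, 7 for each row, row after row: the shift along the tool's x, y, z in cm, then the turn, a rotation vector about the tool's x, y, z in rad, then the opening, from 0 (shut) to 1 (fully open). A call has 1 to 20 rows; each row shifts and turns the commanded pose from where the row before left it, along the tool's axes as they then stand; what a row does not reach is not made up. A row lasts 1/12 s, in which the tool goes at most 41.7 mm and 7.16 degrees, less where a joint would pass 70% of its speed; a pose out of reach is approached as far as the arm can. A call is refused whole if a number of a shift passes 4.17 or a number of a turn 0.125, either way. A call with a gripper value outside its range is refused whole. The fingers move at their own pace and stop on an object; "force" is the grip in N (left out, the last holds). Time passes only in rows, so rows that do not move let the fingers close. It gives the time, the measured TCP pose, the force, the opening and the grip force at its end, in the units of the state.
- arm.observe(): the state, without advancing time (a new reading comes with each control period).
- grab_frame(name): name is "scene" or "top"; returns (picture, depth): 400x640x3 uint8, blue, green, red; 400x640 float32, m along the optical axis (not along the pixel's ray), 0 where there is no reading.
- calibration(name): a dict with "fx", "fy", "cx", "cy" (pixels), "dist" ([k1, k2, p1, p2, k3] as OpenCV has them; the pictures are not rectified), "R" (3x3) and "t" (3): a world point X has camera coordinates R X + t. Camera axes: x right, y down, z forward; pixel columns grow to the right and rows downward; lengths in m; the calibration is good to about 2 mm. A picture is of the moment at which its call begins. calibration takes no time and is no camera call.
- arm.finish_job(): hands the job in; it is judged then, once.
The state is a dict: "clock": time; "q": joint angles; "qd": joint speeds; "joint_efforts": joint torques, N m; "eef_pos": TCP position; "orientation": TCP orientation; "force": force on the tool from outside, world axes, zero at the start; "ft_torque": the same for the moment, N m; "finger_gap": opening from 0.0 (shut) to 1.0 (fully open); "gripper_force": force on a finger pad.
Only numpy, scipy, OpenCV 4.12 (cv2) and the standard library are available. Lean on these libraries where they do the work, as an engineer would, in place of code of your own. Each camera call takes 0.05 s, during which the arm holds its last target. There are 200 camera calls.

### The job

The black lever on the grey test box has been left in some unknown step. With a fingertip, push it all the way back to the stop at the end of its slot away from the two terminal posts, then push it out towards the posts, counting the clicks, and leave it sitting in the third click without ever letting it run on past that. Leave the things standing around the box where they are.

Things in the scene. Friction and masses are not known exactly. Their poses are not given: they have to be found in the camera images.
- testbox: Grey test box, aluminium cover, 160 x 220 x 70 mm (its x, y, z), fixed to the table by a white strap reaching 20 mm beyond its x sides. Origin: centre of its underside. A slot 105 mm long runs along its y through the cover's middle (x = 0). Home end with the stop: -y. Two terminal posts, 18 mm wide, 22 mm high, stand at x = +/-30, y = +88 mm. The cover is otherwise flat, at z = 70 mm.
- lever (a joint): Lever position, m, growing along the box's +y (to the posts). Stop at -0.002, home 0, clicks at 0.015, 0.030, 0.045 (third), 0.060, 0.075. Starts in click 1, 2 or 3. Only slides. Leaving a detent takes 4 to 6 N; the push fades to none halfway to the next (7.5 mm); 1 to 2 mm further the lever snaps on into the next by itself, off the finger. Let go between detents, it springs into the nearer.
- lever_top (a point): Middle of the top of the lever's black tab, 108 mm above the table. The tab is 26 mm wide (box x) and 10 mm thick (box y, the way it slides), and spans 78 to 108 mm above the table, on a thin steel stem. At joint value q it stands at x = 0, y = -37.5 mm + q in the box's frame.
- meter: Orange multimeter lying face up, 75 x 140 x 40 mm, loose. Origin: centre of its underside. To be left alone.
- relay: White plug-in relay housing, 70 x 60 x 91 mm, standing loose. Origin: centre of its underside. To be left alone.
- carton: Open cardboard carton, 100 x 130 x 55 mm, loose and empty. Origin: centre of its underside. To be left alone.
- driver: Screwdriver lying loose on the table, along its own x axis. Origin: middle of its underside. To be left alone.

How it is judged:
On the way, in this order (a step that is already met when the one before it is completed fails the run):
1. the lever is back home, by the stop (value of joint lever below 0.004 m), for 0.1 s.
2. the lever sits in the third click (value of joint lever between 0.041 and 0.049 m), for 0.2 s.
At the end, for the whole second after the job is handed in: After having been home (within 4 mm), the lever rests in the third detent (45 mm from home, within 4 mm), and the meter, relay, carton and screwdriver are within 20 mm of where they were (all of step 2 and velocity of joint lever between -0.005 and 0.005 m/s and distance of each of meter, relay, carton, driver from where it was at the start of the episode below 0.02 m); the robot touches nothing.
It fails at once if the lever runs past the third click (over 55 mm from home) (value of joint lever above 0.055 m).
It fails at once if the multimeter is lifted, pushed away or carried (over 20 mm) (distance of meter from where it was at the start of the episode above 0.02 m).
It fails at once if the relay is lifted, pushed away or carried (over 20 mm) (distance of relay from where it was at the start of the episode above 0.02 m).
It fails at once if the carton is lifted, pushed away or carried (over 20 mm) (distance of carton from where it was at the start of the episode above 0.02 m).
It fails at once if the screwdriver is lifted, pushed away or carried (over 20 mm) (distance of driver from where it was at the start of the episode above 0.02 m).
It also fails if it takes over 58 s, if anything falls off the work surface, if the arm or the gripper's body presses on something with over 40 N, if the wrist force passes 120 N, or if a joint passes its speed limit or range.

## Working session

There is one attempt and no reset: what is moved stays moved. The work goes in short steps, Python scripts to look and compute and a tool call to move; the robot and the scene stay as the last step left them, time stands still between calls to the robot, and variables do not carry over. Pictures are saved under pics/ and viewed, at most 10 in all, crops included, and the job is handed in when it is done.

Besides the shell and the picture viewer there is one more tool, called after ">>>" as a command line: name --argument value ..., lists and objects as JSON in quotes. move_arm: Moves the arm, as the interface text tells. Its arguments: {"type":"object","properties":{"deltas":{"type":"array","items":{"type":"number"}},"force":{"type":"number"}},"required":["deltas"]}

```bash
mkdir -p pics; python3 - <<'E'
from station import arm, grab_frame, calibration
import cv2, numpy as np
for n in ("scene","top"):
    p,d=grab_frame(n); cv2.imwrite(f"pics/{n}0.png",p); np.save(f"{n}0.npy",d)
    c=calibration(n); print(n,c["fx"],c["dist"],(-np.array(c["R"]).T@c["t"]).round(3))
s=arm.observe(); print({k:np.round(s[k],3) for k in s})
E
```

```text
scene 442.1365052713423 [-0.11398057  0.          0.          0.          0.        ] [ 1.19  -0.176  0.854]
top 391.8585301904463 [-0.06608441  0.          0.          0.          0.        ] [0.501 0.028 0.892]
{'clock': np.float64(0.1), 'q': array([-1.231,  0.213, -0.035,  1.323,  0.   ,  1.571]), 'qd': array([-0.001, -0.001,  0.003, -0.001,  0.001,  0.   ]), 'joint_efforts': array([-4.0000e-03, -6.8725e+01,  4.8781e+01,  1.2000e-02, -0.0000e+00,
       -0.0000e+00]), 'eef_pos': array([ 0.167, -0.471,  0.253]), 'orientation': array([-3.095, -0.531,  0.   ]), 'force': array([ 0.148,  0.601, -0.157]), 'ft_torque': array([ 0.007, -0.029,  0.031]), 'gripper_force': np.float64(0.0), 'finger_gap': np.float64(1.0)}
```

View pics/top0.png

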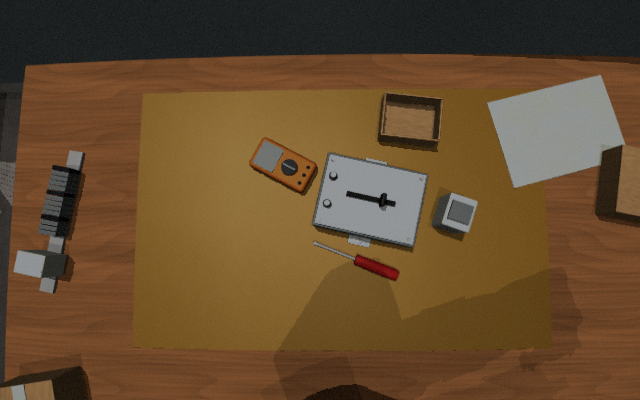

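View pics/scene0.png

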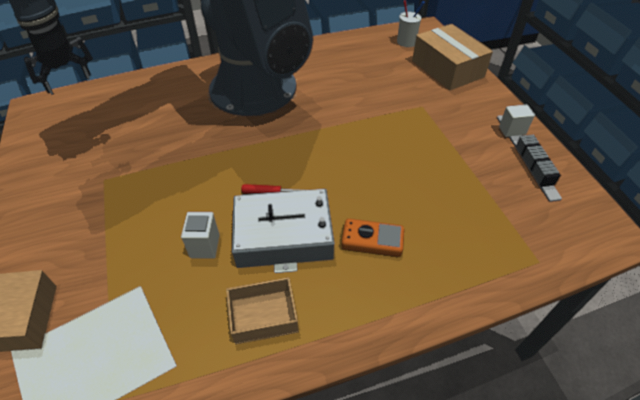

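The top view shows the box's cover with corners near (328,153), (427,173), (413,246) and (314,225). The posts are at (334,176) and (327,203), and the black tab is near (383,200). The relay at (457,213) stands behind the home end, and the meter at (284,165) is beyond the posts. The scene view agrees.

```bash
cat > h.py <<'E'
import cv2, numpy as np
from station import calibration
def ray(n,uv,z):
    "pixels -> world points on the plane(s) at height z"
    c=calibration(n); K=np.array([[c["fx"],0,c["cx"]],[0,c["fy"],c["cy"]],[0,0,1]])
    R=np.array(c["R"]); t=np.array(c["t"])
    u=cv2.undistortPoints(np.array(uv,float).reshape(-1,1,2),K,np.array(c["dist"])).reshape(-1,2)
    r=np.c_[u,np.ones(len(u))]@R; o=-R.T@t
    return o+r*((z-o[2])/r[:,2])[:,None]
def hmap(n,d):
    "height and xy of each pixel from depth"
    c=calibration(n); K=np.array([[c["fx"],0,c["cx"]],[0,c["fy"],c["cy"]],[0,0,1]])
    R=np.array(c["R"]); t=np.array(c["t"])
    v,u=np.mgrid[:400,:640]
    w=cv2.undistortPoints(np.c_[u.ravel(),v.ravel()].astype(float).reshape(-1,1,2),K,np.array(c["dist"])).reshape(-1,2)
    X=(np.c_[w,np.ones(len(w))]*d.reshape(-1,1)-t)@R
    return X.reshape(400,640,3)
E
python3 - <<'E'
from h import *
p=cv2.imread("pics/top0.png"); X=hmap("top",np.load("top0.npy"))
z=X[...,2]; roi=np.zeros(z.shape,bool); roi[140:260,300:432]=1
m=roi&(z>.06)&(z<.08)&(p.min(2)>90)
n,l,st,_=cv2.connectedComponentsWithStats(m.astype(np.uint8)); k=1+st[1:,4].argmax(); m=(l==k)
print("cover z",np.median(z[m]))
cn=cv2.findContours(m.astype(np.uint8),0,2)[0]; cn=max(cn,key=cv2.contourArea)
W=ray("top",cn.reshape(-1,2),.07)[:,:2]
c,s,a=cv2.minAreaRect((W*1000).astype(np.float32)); print("rect",c,s,a)
h=roi&(p.max(2)<60)&(z>.06); 
for lo in (.074,.09): 
    mm=roi&(z>lo); 
    n,l,st,ce=cv2.connectedComponentsWithStats(mm.astype(np.uint8))
    for i in range(1,n):
        if st[i,4]>5: print(lo,st[i],ce[i].round(1),np.median(X[l==i],0).round(4),z[l==i].max().round(3))
# neighbours
for nm,r in (("relay",(185,240,432,485)),("meter",(130,200,240,320)),("carton",(85,150,370,450)),("driver",(235,285,305,405))):
    S=X[r[0]:r[1],r[2]:r[3]].reshape(-1,3); S=S[(S[:,2]>(.012 if nm=="driver" else .03))]
    print(nm,S.min(0).round(3),S.max(0).round(3))
q=cv2.resize(p[145:255,305:485],None,fx=4.4,fy=4.4,interpolation=cv2.INTER_CUBIC); cv2.imwrite("pics/crop0.png",q)
E
```

```text
cover z 0.07009337009964992
rect (590.9057006835938, -62.35902404785156) (212.7207489013672, 153.60643005371094) 77.09024810791016
0.074 [329 172   8   8  57] [332.8 175.6] [0.6377 0.0154 0.0895] 0.892
0.074 [379 193   8  14  83] [382.6 199.7] [ 0.5838 -0.084   0.1069] 0.111
0.074 [323 199   8   9  56] [326.4 203.1] [0.5797 0.0291 0.0902] 0.094
0.09 [330 172   6   6  25] [332.8 174.3] [0.6397 0.0154 0.0921] 0.095
0.09 [380 193   7  14  75] [382.9 199.4] [ 0.5853 -0.0842  0.1075] 0.111
0.09 [324 200   6   6  29] [326.3 202.4] [0.5815 0.0301 0.0918] 0.094
relay [ 0.501 -0.283  0.03 ] [0.601 0.028 0.892]
meter [0.501 0.028 0.03 ] [0.734 0.203 0.892]
carton [ 0.501 -0.231  0.03 ] [0.83  0.028 0.892]
driver [ 0.418 -0.14   0.012] [0.515 0.06  0.892]
```

View pics/crop0.png

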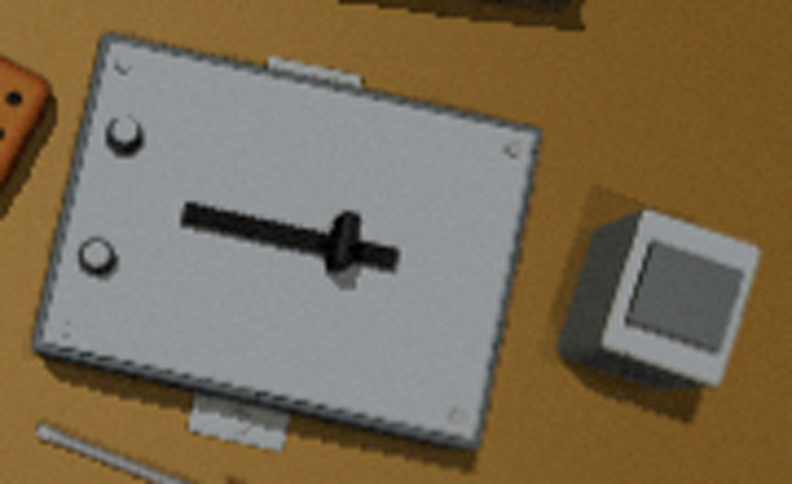

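The lever reads click 1: it sits at box y ≈ -22.9 mm, so q ≈ 14.6 mm. The box centre is (0.591, -0.062) and its +y axis points at 77° in the world. The posts agree, at 87 mm from the centre. I'll move over high with the gripper shut, then turn.

>>> move_arm --deltas '[2.7, -1.25, 0, 0, 0, 0, 0, 2.7, -1.25, 0, 0, 0, 0, 0, 2.7, -1.25, 0, 0, 0, 0, 0, 2.7, -1.25, 0, 0, 0, 0, 0, 2.7, -1.25, 0, 0, 0, 0, 0, 2.7, -1.25, 0, 0, 0, 0, 0, 2.7, -1.25, 0, 0, 0, 0, 0, 2.7, -1.25, 0, 0, 0, 0, 0, 2.7, -1.25, 0, 0, 0, 0, 0, 2.7, -1.25, 0, 0, 0, 0, 0, 2.7, -1.25, 0, 0, 0, 0, 0, 2.7, -1.25, 0, 0, 0, 0, 0, 2.7, -1.25, 0, 0, 0, 0, 0, 2.7, -1.25, 0, 0, 0, 0, 0, 2.7, -1.25, 0, 0, 0, 0, 0, 2.7, -1.25, 0, 0, 0, 0, 0, 2.7, -1.25, 0, 0, 0, 0, 0, 2.7, -1.25, 0, 0, 0, 0, 0, 2.7, -1.25, 0, 0, 0, 0, 0, 2.7, -1.25, 0, 0, 0, 0, 0]'

```text
clock: 1.77
eef_pos: [0.5932, -0.0544, 0.2529]
orientation: [-3.096, -0.531, 0.001]
force: [0.3, -1.1, -0.2]
finger_gap: 0.0
gripper_force: 0.0
```

>>> move_arm --deltas '[0, 0, 0, 0, 0, -0.112, 0, 0, 0, 0, 0, 0, -0.112, 0, 0, 0, 0, 0, 0, -0.112, 0, 0, 0, 0, 0, 0, -0.112, 0, 0, 0, 0, 0, 0, -0.112, 0, 0, 0, 0, 0, 0, -0.112, 0, 0, 0, 0, 0, 0, -0.112, 0, 0, 0, 0, 0, 0, -0.112, 0, 0, 0, 0, 0, 0, -0.112, 0, 0, 0, 0, 0, 0, 0, 0]'

```text
clock: 2.6
eef_pos: [0.5923, -0.0557, 0.2529]
orientation: [-2.449, -1.967, 0.001]
force: [-0.0, 0.1, -1.2]
finger_gap: -0.002
gripper_force: 0.0
```

```bash
cat >> h.py <<'E'
from scipy.spatial.transform import Rotation as Ro
C=np.array([.591,-.0624]); A=np.radians(77.0); BY=np.array([np.cos(A),np.sin(A)]); BX=np.array([BY[1],-BY[0]])
def rep():
    from station import arm
    s=arm.observe(); T=Ro.from_rotvec(s["orientation"]).as_matrix(); p=s["eef_pos"]; d=p[:2]-C; f=s["force"]
    print("t",round(float(s["clock"]),2),"box xy mm",(d@BX*1e3).round(1),(d@BY*1e3).round(1),"z",p[2].round(4),"gap",s["finger_gap"])
    print("toolx deg",np.degrees(np.arctan2(T[1,0],T[0,0])).round(2),"tz",T[:,2].round(3),"F box x,y,z",(f[:2]@BX).round(2),(f[:2]@BY).round(2),f[2].round(2),"q6",s["q"][5].round(2))
E
python3 -c "
from h import *; rep()"
```

```text
t 2.6 box xy mm -0.3 6.8 z 0.2529 gap -0.0023020986723856895
toolx deg 77.55 tz [-0.001  0.    -1.   ] F box x,y,z -0.06 0.05 -1.18 q6 1.69
```

>>> move_arm --deltas '[0, 0, 2, 0, 0, 0, 0, 0, 0, 2, 0, 0, 0, 0, 0, 0, 2, 0, 0, 0, 0, 0, 0, 2, 0, 0, 0, 0, 0, 0, 2, 0, 0, 0, 0, 0, 0, 1.5, 0, 0, 0, 0, 0, 0, 1.2, 0, 0, 0, 0, 0, 0, 0.8, 0, 0, 0, 0, 0, 0, 0.5, 0, 0, 0, 0, 0, 0, 0.3, 0, 0, 0, 0, 0, 0, 0, 0, 0, 0, 0]'

```text
clock: 3.52
eef_pos: [0.5924, -0.0557, 0.1101]
orientation: [-2.456, -1.959, 0.0]
force: [0.5, -0.7, -0.4]
finger_gap: 0.001
gripper_force: 0.0
```

```bash
python3 - <<'E'
from h import *; from station import grab_frame
rep()
a,_=grab_frame("scene"); cv2.imwrite("pics/s1.png",cv2.resize(a[160:290,210:360],None,fx=4.5,fy=4.5,interpolation=cv2.INTER_CUBIC))
E
```

```text
t 3.52 box xy mm -0.1 6.8 z 0.1101 gap 0.0007559292845567992
toolx deg 77.16 tz [-0.  0. -1.] F box x,y,z 0.62 -0.6 -0.41 q6 1.7
```

View pics/s1.png

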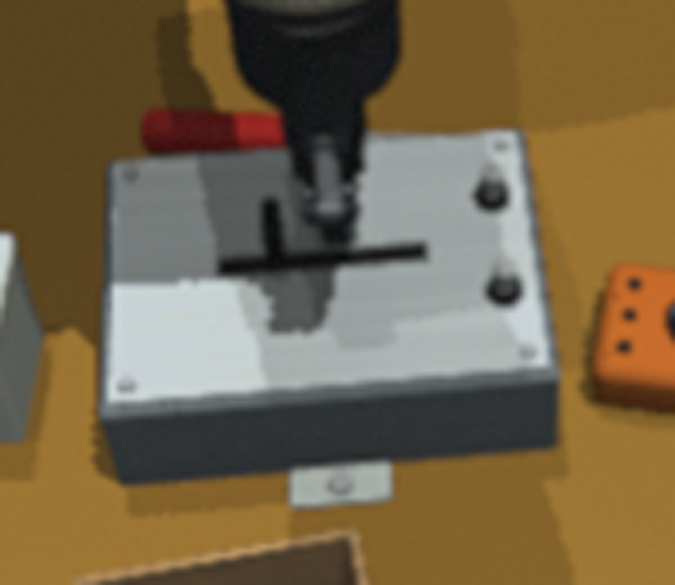

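The fingertip stands on the posts' side of the tab, with the tab at crop (272,230) and the tip at (335,225). I'll push home now.

>>> move_arm --deltas '[-0.15, 0, 0, 0, 0, 0, 0, -0.15, 0, 0, 0, 0, 0, 0, -0.15, 0, 0, 0, 0, 0, 0, -0.15, 0, 0, 0, 0, 0, 0, -0.15, 0, 0, 0, 0, 0, 0, -0.15, 0, 0, 0, 0, 0, 0, -0.15, 0, 0, 0, 0, 0, 0, -0.15, 0, 0, 0, 0, 0, 0, -0.15, 0, 0, 0, 0, 0, 0, -0.15, 0, 0, 0, 0, 0, 0]'

```text
clock: 4.4
eef_pos: [0.5891, -0.0704, 0.1103]
orientation: [-2.455, -1.96, -0.0]
force: [0.1, 3.5, 1.3]
finger_gap: -0.0
gripper_force: 2.1
```

```bash
python3 -c "
from h import *; rep()"
```

```text
t 4.4 box xy mm -0.0 -8.3 z 0.1103 gap -0.00035137843083961313
toolx deg 77.22 tz [ 0.  0. -1.] F box x,y,z -0.68 3.43 1.35 q6 1.67
```

>>> move_arm --deltas '[-0.1, 0, 0, 0, 0, 0, 0, -0.1, 0, 0, 0, 0, 0, 0]'

```text
clock: 4.57
eef_pos: [0.5888, -0.0718, 0.1103]
orientation: [-2.454, -1.96, -0.002]
force: [0.8, 5.5, 0.6]
finger_gap: -0.001
gripper_force: 2.6
```

>>> move_arm --deltas '[-0.1, 0, 0, 0, 0, 0, 0, -0.1, 0, 0, 0, 0, 0, 0]'

```text
clock: 4.73
eef_pos: [0.5883, -0.074, 0.1103]
orientation: [-2.454, -1.961, -0.001]
force: [0.1, 2.5, -0.0]
finger_gap: 0.002
gripper_force: 1.5
```

>>> move_arm --deltas '[-0.1, 0, 0, 0, 0, 0, 0, -0.1, 0, 0, 0, 0, 0, 0]'

```text
clock: 4.9
eef_pos: [0.5877, -0.0763, 0.1103]
orientation: [2.455, 1.96, -0.0]
force: [-0.1, 0.9, -0.3]
finger_gap: 0.001
gripper_force: 0.7
```

>>> move_arm --deltas '[-0.1, 0, 0, 0, 0, 0, 0, -0.1, 0, 0, 0, 0, 0, 0]'

```text
clock: 5.07
eef_pos: [0.5873, -0.0785, 0.1103]
orientation: [2.455, 1.96, -0.001]
force: [-0.2, 0.2, -0.4]
finger_gap: 0.002
gripper_force: 0.1
```

```bash
python3 -c "
from h import *; rep()"
```

```text
t 5.07 box xy mm -0.0 -16.5 z 0.1103 gap 0.0018872300470690181
toolx deg 77.21 tz [-0. -0. -1.] F box x,y,z -0.25 0.13 -0.35 q6 1.66
```

>>> move_arm --deltas '[-0.1, 0, 0, 0, 0, 0, 0, -0.1, 0, 0, 0, 0, 0, 0, -0.1, 0, 0, 0, 0, 0, 0, -0.1, 0, 0, 0, 0, 0, 0]'

```text
clock: 5.4
eef_pos: [0.5865, -0.0822, 0.1103]
orientation: [2.455, 1.96, -0.0]
force: [0.8, 0.8, -0.6]
finger_gap: -0.003
gripper_force: 0.0
```

>>> move_arm --deltas '[-0.1, 0, 0, 0, 0, 0, 0, -0.05, 0, 0, 0, 0, 0, 0, 0, 0, 0, 0, 0, 0, 0]'

```text
clock: 5.65
eef_pos: [0.5861, -0.0836, 0.1103]
orientation: [2.455, 1.96, -0.0]
force: [0.4, -0.1, -1.1]
finger_gap: 0.004
gripper_force: 0.0
```

```bash
python3 -c "
from h import *; rep()"
```

```text
t 5.65 box xy mm 0.0 -21.8 z 0.1103 gap 0.0036379079978680466
toolx deg 77.21 tz [-0. -0. -1.] F box x,y,z 0.43 -0.03 -1.06 q6 1.65
```

>>> move_arm --deltas '[-0.1, 0, 0, 0, 0, 0, 0, 0, 0, 0, 0, 0, 0, 0]'

```text
clock: 5.82
eef_pos: [0.5859, -0.0846, 0.1103]
orientation: [-2.455, -1.96, 0.0]
force: [-0.4, 1.1, -0.5]
finger_gap: -0.004
gripper_force: 0.0
```

>>> move_arm --deltas '[-0.1, 0, 0, 0, 0, 0, 0, 0, 0, 0, 0, 0, 0, 0]'

```text
clock: 5.98
eef_pos: [0.5858, -0.0852, 0.1103]
orientation: [-2.454, -1.96, -0.001]
force: [0.6, 3.3, 0.2]
finger_gap: -0.003
gripper_force: 1.7
```

```bash
python3 -c "
from h import *; rep()"
```

```text
t 5.98 box xy mm 0.0 -23.4 z 0.1103 gap -0.0027581983687568934
toolx deg 77.23 tz [ 0.     0.001 -1.   ] F box x,y,z -0.2 3.35 0.16 q6 1.65
```

>>> move_arm --deltas '[-0.1, 0, 0, 0, 0, 0, 0, 0, 0, 0, 0, 0, 0, 0]'

```text
clock: 6.15
eef_pos: [0.5855, -0.086, 0.1103]
orientation: [-2.454, -1.96, -0.001]
force: [0.4, 4.3, 0.7]
finger_gap: -0.0
gripper_force: 2.6
```

>>> move_arm --deltas '[-0.1, 0, 0, 0, 0, 0, 0, 0, 0, 0, 0, 0, 0, 0]'

```text
clock: 6.32
eef_pos: [0.5853, -0.0869, 0.1104]
orientation: [-2.454, -1.961, -0.001]
force: [0.4, 5.8, 0.2]
finger_gap: 0.005
gripper_force: 2.8
```

```bash
python3 -c "
from h import *; rep()"
```

```text
t 6.32 box xy mm 0.0 -25.1 z 0.1104 gap 0.004854752905534808
toolx deg 77.25 tz [ 0.     0.001 -1.   ] F box x,y,z -0.92 5.69 0.21 q6 1.65
```

>>> move_arm --deltas '[-0.1, 0, 0, 0, 0, 0, 0, 0, 0, 0, 0, 0, 0, 0]'

```text
clock: 6.48
eef_pos: [0.5853, -0.0871, 0.1104]
orientation: [-2.452, -1.961, -0.004]
force: [2.8, 11.5, 0.7]
finger_gap: -0.0
gripper_force: 6.0
```

>>> move_arm --deltas '[-0.1, 0, 0, 0, 0, 0, 0, 0, 0, 0, 0, 0, 0, 0]'

```text
clock: 6.65
eef_pos: [0.5853, -0.0873, 0.1104]
orientation: [-2.451, -1.961, -0.005]
force: [3.4, 18.8, 1.5]
finger_gap: -0.004
gripper_force: 9.1
```

```bash
python3 -c "
from h import *; rep()"
```

```text
t 6.65 box xy mm 0.0 -25.5 z 0.1104 gap -0.0038158193981713395
toolx deg 77.31 tz [ 0.001  0.004 -1.   ] F box x,y,z -0.96 19.1 1.45 q6 1.64
```

The stop is felt: force rises steeply at finger y ≈ -25.3. I'll retreat, hop over the tab and come down on the home side.

>>> move_arm --deltas '[0.3, 0, 0, 0, 0, 0, 0, 0.6, 0, 0, 0, 0, 0, 0, 0.6, 0, 0, 0, 0, 0, 0, 0, 0, -1, 0, 0, 0, 0, 0, 0, -1.5, 0, 0, 0, 0, 0, 0, -1.5, 0, 0, 0, 0, 0, 0, -1, 0, 0, 0, 0, -1, 0, 0, 0, 0, 0, 0, -1.5, 0, 0, 0, 0, 0, 0, -1.5, 0, 0, 0, 0, 0, 0, -1, 0, 0, 0, 0, 0, 0, -0.5, 0, 0, 0, 0, 0, 0, 0, 0, 0, 0, 0, 0, 0]'

```text
clock: 7.73
eef_pos: [0.5756, -0.1295, 0.16]
orientation: [-2.456, -1.959, 0.001]
force: [0.3, 0.6, -0.1]
finger_gap: -0.004
gripper_force: 0.0
```

```bash
python3 -c "
from h import *; rep()
from station import grab_frame
a,_=grab_frame('scene'); cv2.imwrite('pics/s2.png',cv2.resize(a[160:290,210:360],None,fx=4.5,fy=4.5,interpolation=cv2.INTER_CUBIC))"
```

```text
t 7.73 box xy mm 0.1 -68.9 z 0.16 gap -0.0035975065844916303
toolx deg 77.14 tz [-0. -0. -1.] F box x,y,z 0.17 0.7 -0.06 q6 1.57
```

View pics/s2.png

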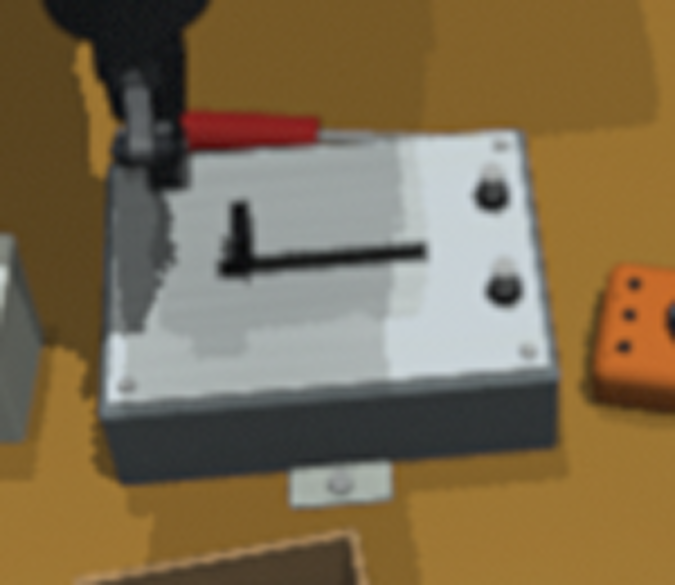

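The tab, at crop (240,235), is at the home end of the slot. The finger is behind it on the home side and clear.

>>> move_arm --deltas '[0, 0, 1.5, 0, 0, 0, 0, 0, 0, 1.5, 0, 0, 0, 0, 0, 0, 1, 0, 0, 0, 0, 0, 0, 0.6, 0, 0, 0, 0, 0, 0, 0.4, 0, 0, 0, 0, 0, 0, 0, 0, 0, 0, 0, 0.2, 0, 0, 0, 0, 0, 0, 0.2, 0, 0, 0, 0, 0, 0, 0.2, 0, 0, 0, 0, 0, 0, 0.2, 0, 0, 0, 0, 0, 0, 0.2, 0, 0, 0, 0, 0, 0, 0, 0, 0, 0, 0, 0, 0]'

```text
clock: 8.78
eef_pos: [0.5783, -0.1182, 0.1105]
orientation: [2.454, 1.961, 0.0]
force: [-0.1, -0.1, -0.2]
finger_gap: 0.001
gripper_force: 0.0
```

```bash
python3 -c "
from h import *; rep()"
```

```text
t 8.78 box xy mm 0.2 -57.2 z 0.1105 gap 0.0011829795427961535
toolx deg 77.24 tz [ 0.  0. -1.] F box x,y,z -0.08 -0.08 -0.23 q6 1.59
```

>>> move_arm --deltas '[0.1, 0, 0, 0, 0, 0, 0, 0.1, 0, 0, 0, 0, 0, 0]'

```text
clock: 8.95
eef_pos: [0.5786, -0.1166, 0.1104]
orientation: [2.455, 1.96, 0.0]
force: [-0.1, -0.1, -0.3]
finger_gap: 0.001
gripper_force: 0.0
```

>>> move_arm --deltas '[0.1, 0, 0, 0, 0, 0, 0, 0.1, 0, 0, 0, 0, 0, 0]'

```text
clock: 9.12
eef_pos: [0.579, -0.1151, 0.1103]
orientation: [2.455, 1.96, -0.001]
force: [-1.4, -6.5, 0.6]
finger_gap: 0.0
gripper_force: 3.2
```

>>> move_arm --deltas '[0.1, 0, 0, 0, 0, 0, 0, 0.1, 0, 0, 0, 0, 0, 0]'

```text
clock: 9.28
eef_pos: [0.5794, -0.1132, 0.1103]
orientation: [2.455, 1.959, -0.001]
force: [-0.7, -3.6, -0.1]
finger_gap: -0.003
gripper_force: 2.0
```

```bash
python3 -c "
from h import *; rep()"
```

```text
t 9.28 box xy mm 0.1 -52.1 z 0.1103 gap -0.002620491985051827
toolx deg 77.19 tz [-0.    -0.001 -1.   ] F box x,y,z 0.17 -3.63 -0.06 q6 1.6
```

>>> move_arm --deltas '[0.1, 0, 0, 0, 0, 0, 0, 0.1, 0, 0, 0, 0, 0, 0]'

```text
clock: 9.45
eef_pos: [0.58, -0.1108, 0.1103]
orientation: [2.455, 1.96, -0.0]
force: [-1.0, -1.6, 0.7]
finger_gap: 0.0
gripper_force: 1.1
```

>>> move_arm --deltas '[0.1, 0, 0, 0, 0, 0, 0, 0.1, 0, 0, 0, 0, 0, 0]'

```text
clock: 9.62
eef_pos: [0.5805, -0.1086, 0.1103]
orientation: [-2.455, -1.96, -0.0]
force: [-0.2, -1.1, 0.4]
finger_gap: -0.001
gripper_force: 0.4
```

>>> move_arm --deltas '[0.1, 0, 0, 0, 0, 0, 0, 0.1, 0, 0, 0, 0, 0, 0]'

```text
clock: 9.78
eef_pos: [0.5809, -0.1066, 0.1103]
orientation: [-2.454, -1.961, -0.0]
force: [1.0, 0.8, 0.5]
finger_gap: 0.003
gripper_force: 0.0
```

>>> move_arm --deltas '[0.1, 0, 0, 0, 0, 0, 0, 0.1, 0, 0, 0, 0, 0, 0]'

```text
clock: 9.95
eef_pos: [0.5813, -0.1047, 0.1103]
orientation: [-2.455, -1.96, -0.0]
force: [-0.5, 0.2, -0.0]
finger_gap: -0.002
gripper_force: 0.0
```

>>> move_arm --deltas '[0.1, 0, 0, 0, 0, 0, 0, 0.1, 0, 0, 0, 0, 0, 0]'

```text
clock: 10.12
eef_pos: [0.5817, -0.1029, 0.1103]
orientation: [-2.455, -1.96, -0.0]
force: [-0.7, -0.1, -0.7]
finger_gap: -0.0
gripper_force: 0.0
```

```bash
python3 -c "
from h import *; rep()"
```

```text
t 10.12 box xy mm 0.1 -41.5 z 0.1103 gap -0.0003278795383191773
toolx deg 77.22 tz [-0.  0. -1.] F box x,y,z -0.61 -0.25 -0.73 q6 1.62
```

Click 1. Now on to click 2: contact is expected at -40.3 and the snap near -31.5.

>>> move_arm --deltas '[0.1, 0, 0, 0, 0, 0, 0, 0.1, 0, 0, 0, 0, 0, 0, 0.1, 0, 0, 0, 0, 0, 0]'

```text
clock: 10.37
eef_pos: [0.5823, -0.1005, 0.1104]
orientation: [2.454, 1.96, -0.001]
force: [-2.2, -7.6, 2.2]
finger_gap: -0.001
gripper_force: 4.2
```

>>> move_arm --deltas '[0.1, 0, 0, 0, 0, 0, 0, 0.1, 0, 0, 0, 0, 0, 0, 0.1, 0, 0, 0, 0, 0, 0]'

```text
clock: 10.62
eef_pos: [0.583, -0.0974, 0.1103]
orientation: [2.455, 1.96, -0.001]
force: [0.7, -2.4, -0.3]
finger_gap: 0.0
gripper_force: 1.5
```

>>> move_arm --deltas '[0.1, 0, 0, 0, 0, 0, 0, 0.1, 0, 0, 0, 0, 0, 0]'

```text
clock: 10.78
eef_pos: [0.5835, -0.0951, 0.1103]
orientation: [-2.455, -1.96, -0.0]
force: [-0.3, -2.2, 1.4]
finger_gap: -0.003
gripper_force: 0.7
```

>>> move_arm --deltas '[0.1, 0, 0, 0, 0, 0, 0, 0.1, 0, 0, 0, 0, 0, 0, 0, 0, 0, 0, 0, 0, 0]'

```text
clock: 11.03
eef_pos: [0.584, -0.0929, 0.1103]
orientation: [-2.454, -1.961, -0.0]
force: [-0.2, -0.7, -0.1]
finger_gap: -0.002
gripper_force: 0.0
```

```bash
python3 -c "
from h import *; rep()"
```

```text
t 11.03 box xy mm 0.0 -31.3 z 0.1103 gap -0.0016701714638691792
toolx deg 77.24 tz [ 0.  0. -1.] F box x,y,z -0.01 -0.76 -0.09 q6 1.64
```

>>> move_arm --deltas '[0.1, 0, 0, 0, 0, 0, 0, 0.1, 0, 0, 0, 0, 0, 0, 0, 0, 0, 0, 0, 0, 0]'

```text
clock: 11.28
eef_pos: [0.5844, -0.0911, 0.1103]
orientation: [-2.455, -1.961, -0.0]
force: [-0.0, -1.1, -0.0]
finger_gap: -0.002
gripper_force: 0.0
```

>>> move_arm --deltas '[0.1, 0, 0, 0, 0, 0, 0, 0.1, 0, 0, 0, 0, 0, 0, 0, 0, 0, 0, 0, 0, 0]'

```text
clock: 11.53
eef_pos: [0.5849, -0.0892, 0.1103]
orientation: [-2.455, -1.961, -0.0]
force: [0.4, 0.2, 0.4]
finger_gap: -0.0
gripper_force: 0.0
```

```bash
python3 - <<'E'
from h import *; rep()
from station import grab_frame
a,_=grab_frame('scene'); cv2.imwrite('pics/s3.png',cv2.resize(a[160:290,210:360],None,fx=4.5,fy=4.5,interpolation=cv2.INTER_CUBIC))
E
```

```text
t 11.53 box xy mm 0.1 -27.5 z 0.1103 gap -0.00015239684469501078
toolx deg 77.23 tz [ 0.  0. -1.] F box x,y,z 0.39 0.3 0.43 q6 1.64
```

View pics/s3.png

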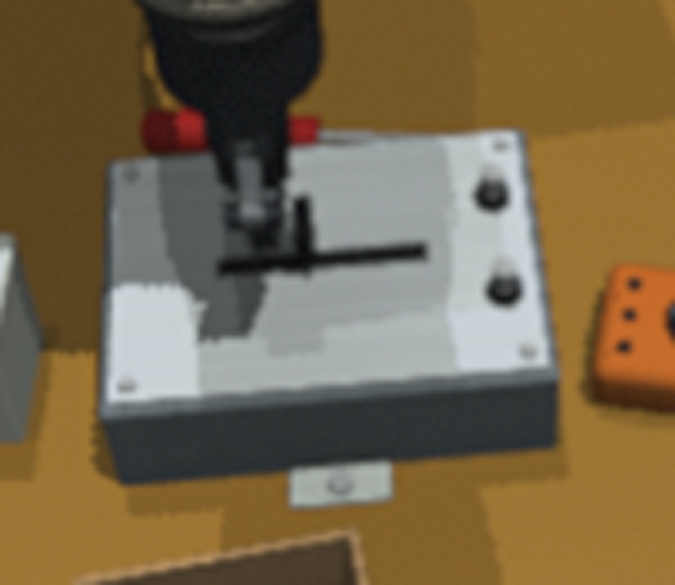

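The tab is at crop x≈303 (home was 240, click 1 was 272), so this is click 2. Now the third, in small steps.

>>> move_arm --deltas '[0.1, 0, 0, 0, 0, 0, 0, 0.1, 0, 0, 0, 0, 0, 0, 0.1, 0, 0, 0, 0, 0, 0]'

```text
clock: 11.83
eef_pos: [0.5855, -0.0864, 0.1103]
orientation: [2.455, 1.96, -0.0]
force: [-1.0, -3.4, 1.7]
finger_gap: -0.001
gripper_force: 1.7
```

>>> move_arm --deltas '[0.1, 0, 0, 0, 0, 0, 0, 0.1, 0, 0, 0, 0, 0, 0, 0.1, 0, 0, 0, 0, 0, 0]'

```text
clock: 12.08
eef_pos: [0.586, -0.084, 0.1104]
orientation: [2.455, 1.959, -0.001]
force: [-0.9, -3.7, 0.6]
finger_gap: 0.001
gripper_force: 2.0
```

>>> move_arm --deltas '[0.1, 0, 0, 0, 0, 0, 0, 0.1, 0, 0, 0, 0, 0, 0, 0.1, 0, 0, 0, 0, 0, 0]'

```text
clock: 12.33
eef_pos: [0.5869, -0.0804, 0.1103]
orientation: [-2.455, -1.96, -0.0]
force: [-0.4, -1.0, 0.8]
finger_gap: 0.002
gripper_force: 0.7
```

```bash
python3 -c "
from h import *; rep()"
```

```text
t 12.33 box xy mm 0.0 -18.5 z 0.1103 gap 0.0022414361497831692
toolx deg 77.22 tz [ 0.  0. -1.] F box x,y,z -0.15 -1.03 0.8 q6 1.66
```

>>> move_arm --deltas '[0.1, 0, 0, 0, 0, 0, 0, 0, 0, 0, 0, 0, 0, 0]'

```text
clock: 12.5
eef_pos: [0.5871, -0.0792, 0.1103]
orientation: [-2.454, -1.961, -0.001]
force: [-0.3, 0.2, 0.3]
finger_gap: 0.001
gripper_force: 0.0
```

>>> move_arm --deltas '[0.1, 0, 0, 0, 0, 0, 0, 0, 0, 0, 0, 0, 0, 0]'

```text
clock: 12.67
eef_pos: [0.5873, -0.0783, 0.1103]
orientation: [-2.454, -1.961, -0.0]
force: [-0.3, 0.4, 0.2]
finger_gap: -0.003
gripper_force: 0.0
```

```bash
python3 -c "
from h import *; rep()"
```

```text
t 12.67 box xy mm -0.0 -16.3 z 0.1103 gap -0.003089422752802421
toolx deg 77.24 tz [-0.  0. -1.] F box x,y,z -0.41 0.33 0.16 q6 1.66
```

```bash
python3 - <<'E'
from h import *
from station import grab_frame
a,_=grab_frame('scene'); cv2.imwrite('pics/s4.png',cv2.resize(a[160:290,210:360],None,fx=4.5,fy=4.5,interpolation=cv2.INTER_CUBIC))
E
```

```text
(no output)
```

View pics/s4.png

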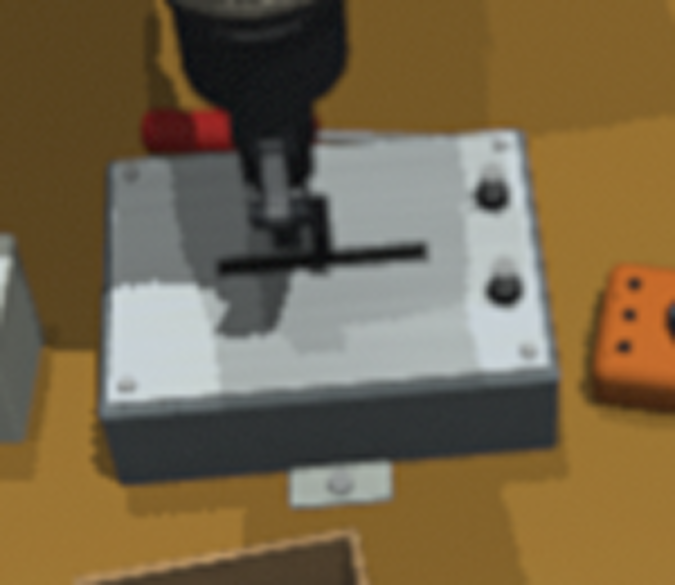

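The tab is at x≈318, only halfway to click 3 (≈334), and still on the finger. I'll creep on and measure its right edge.

>>> move_arm --deltas '[0.1, 0, 0, 0, 0, 0, 0, 0, 0, 0, 0, 0, 0, 0]'

```text
clock: 12.88
eef_pos: [0.5875, -0.0775, 0.1103]
orientation: [-2.455, -1.96, -0.0]
force: [-0.5, -0.5, 0.3]
finger_gap: 0.001
gripper_force: 0.0
```

```bash
cat >> h.py <<'E'
def edge(a): # right edge (crop px) of the dark tab in the enlarged scene crop, rows 205-235
    g=a[205:236,230:420].max(2)<70; return 230+np.median([np.flatnonzero(r).max() for r in g if r.any()])
def look():
    from station import grab_frame
    rep(); a,_=grab_frame('scene'); print("edge now",edge(cv2.resize(a[160:290,210:360],None,fx=4.5,fy=4.5,interpolation=cv2.INTER_CUBIC)))
E
python3 - <<'E'
from h import *
for i in (3,4): print(edge(cv2.imread(f"pics/s{i}.png")))
look()
E
```

```text
308.0
326.0
t 12.88 box xy mm -0.0 -15.5 z 0.1103 gap 0.0010827243258365706
toolx deg 77.22 tz [ 0.  0. -1.] F box x,y,z -0.34 -0.55 0.32 q6 1.66
edge now 339.0
```

The edge moved from 308 to 339, which is one full click, so the lever has snapped into the third. I'll back off and lift clear.

>>> move_arm --deltas '[-0.5, 0, 0, 0, 0, 0, 0, -0.8, 0, 0, 0, 0, 0, 0, -0.5, 0, 0, 0, 0, 0, 0, 0, 0, -1, 0, 0, 0, 0, 0, 0, -2, 0, 0, 0, 0, 0, 0, -3, 0, 0, 0, 0, 0, 0, -3, 0, 0, 0, 0, 0, 0, -2, 0, 0, 0, 0, -2, 0, -1, 0, 0, 0, 0, -3, 0, 0, 0, 0, 0, 0, -3, 0, 0, 0, 0, 0, 0, -2, 0, 0, 0, 0, 0, 0, -1, 0, 0, 0, 0, 0, 0, 0, 0, 0, 0, 0, 0, 0, 0, 0, 0, 0, 0, 0, 0]'

```text
clock: 14.18
eef_pos: [0.5591, -0.2025, 0.2307]
orientation: [2.456, 1.959, 0.001]
force: [-0.5, 0.9, -0.2]
finger_gap: -0.001
gripper_force: 0.0
```

```bash
python3 - <<'E'
from h import *
look()
from station import grab_frame
a,_=grab_frame('scene'); cv2.imwrite('pics/s5.png',cv2.resize(a[160:350,170:420],None,fx=3,fy=3,interpolation=cv2.INTER_CUBIC))
E
```

```text
t 14.18 box xy mm 0.5 -143.7 z 0.2307 gap -0.0007430506064862028
toolx deg 77.17 tz [ 0.  0. -1.] F box x,y,z -0.72 0.8 -0.22 q6 1.45
edge now 338.0
```

View pics/s5.png

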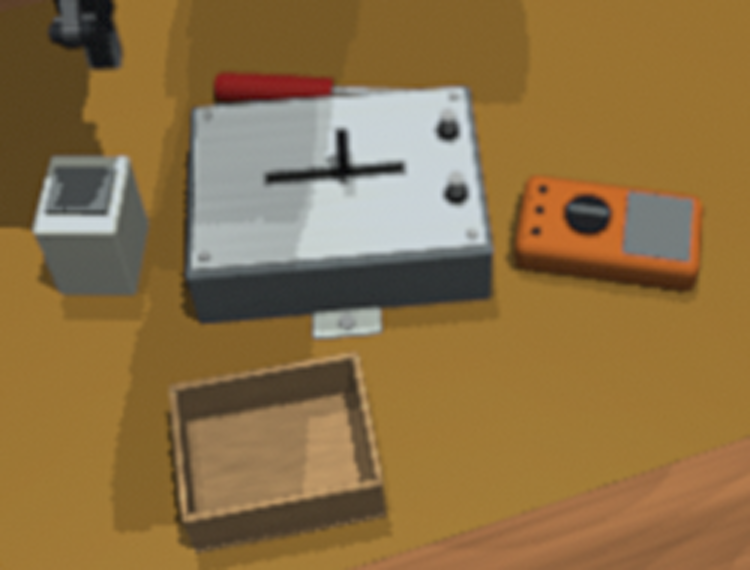

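The tab stands at crop (343,155), in the third click. The relay, meter, carton and driver are where they were, and the arm is clear. Handing in.

```bash
python3 -c "
from station import arm; print(arm.finish_job())"
```

```text
the job is handed in; nothing more can be done
None
```

The lever was pushed home to the stop, then out click by click, and rests in the third click by the last camera check; nothing around the box was moved, and the job is handed in (no verdict was returned).

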